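Greased drift: hold the master-cylinder piston down for its circlip

ROBOT

A 7-joint arm with a two-finger parallel gripper is mounted at the origin on the work surface. World frame = base frame: x ahead of the robot, y to its left, z up, the work surface at z = 0. Lengths are in m, angles in rad, forces in N, time in s.
With the tool pointing down it reaches from about 0.35 to 0.9 m from the base axis. Payload 19.9 kg.
Tool frame: the origin (TCP) lies between the finger pads; the fingertips stand 19 mm ahead of it and the grasp point (between the pads) is the TCP; z points along the fingers, y is the direction in which the jaws open and shut (so a half turn about z gives the same grasp; the last joint's range is limited). The gripper opens to 94 mm and grips with 3 to 60 N. Pads are 16 mm wide; open, the fingers measure 119 mm over their backs; the gripper's body (75 mm by 177 mm) begins 78 mm behind the grasp point.
Start: joints at [-1.256, 0.417, -0.01, 1.614, 0.005, 1.111, -0.053], TCP at [0.218, 0.586, 0.2] pointing down, gripper open.
Joint ranges: [-2.81, 2.81], [-0.39, 2.02], [-1.27, 1.25], [0.06, 2.57], [-1.19, 4.33], [0.19, 2], [-2.82, 2.82]. Speed limits (rad/s): [1.89, 1.89, 2.39, 2.39, 3.01, 3.01, 3.01].

INTERFACE

Orientations are given as a 3x3 rotation matrix whose columns are the frame's x, y, z axes.
In Python, from rig import robot gives the robot as it stands. Calls block until the motion is done:
- robot.move_ptp(position, orientation): joint-space move of the TCP to a pose.
- robot.move_linear(position, velocity=0.15, frame=None, threshold=None): straight line of the TCP; frame=None keeps the orientation; velocity is the mean speed in m/s. With threshold (N) it stops when the force on the tool has changed by that much, and returns True; else False.
- robot.goto_joints(angles): joint-space move.
- robot.gripper_to(opening): finger opening in m; the grip force is fixed at half the most; returns when the fingers have stopped.
- robot.pause(seconds).
- robot.ik(position, orientation): joint angles nearest the present ones, or None.
- robot.get_state(): the state.
- robot.grab_frame(name): name is "scene" or "top" or "wrist"; returns the picture (480x640x3 uint8, red, green, blue); there is no depth.
- robot.camera_info(name): a dict with "fx", "fy", "cx", "cy" (pixels), "rvec" (rotation vector, rad) and "tvec" (3), from world to camera coordinates, as OpenCV has them. Camera axes: x right, y down, z forward; pixel columns grow to the right and rows downward; lengths in m; the calibration is good to about 2 mm. A picture is of the moment at which its call begins: read the wrist's pose just before it. camera_info takes no time and is no camera call; for the wrist camera it gives the pose at the moment of the call.
A pose or a line that the arm cannot do raises robot.PlanningError and nothing moves.
- robot.sign_off(): hands the job in, once; it reports no verdict.
The state is a dict: "time": time; "qpos": joint angles; "joint_vel": joint speeds; "effort": joint torques, N m; "ee_pos": TCP position; "tool_rot": TCP orientation; "force": force on the tool from outside, world axes, zero at the start; "moment": the same for the moment, N m; "opening": finger opening in m.
Only numpy, scipy, OpenCV 4.12 (cv2) and the standard library are available. Lean on these libraries where they do the work, as an engineer would, in place of code of your own. Each camera call takes 0.05 s, during which the arm holds its last target. There are 200 camera calls.

TASK

I am about to fit the circlip to the tall slim brake cylinder. Take the drift (the tool with the straight round handle) out of the wooden tool block, dip its lower end well down into the grease pot, then use it upright to press that cylinder's spring-loaded piston 12 mm down into the bore, without bottoming it, and finish while still gripping the drift and holding the piston there. Do not press the short wide cylinder's piston, keep the grease pot upright, and leave the other things where they are.

Things in the scene. Friction and masses are not known exactly. Their poses are not given: they have to be found in the camera images.
- drift: Upright straight tool 155 mm long, 150 g: lower 90 mm a 12 mm steel shank with a flat end, upper 65 mm a plain black round handle 24 mm across. Origin at the centre of the flat lower end; z up along the tool. It starts in a hole of the tool block, handle resting on the block's top (lower end 10 mm above the table), 1.5 mm play round the shank; lift it over 90 mm to draw it clear.
- drift_grip (a point): Point on the drift's axis in its handle, 125 mm above its lower end (30 mm below the handle's top): where to grip it.
- tool_block: Fixed light wood block, 130 x 60 x 100 mm high, origin at the centre of its underside, x along its length. Two 15 mm vertical holes 35 mm either side of its centre along x hold the drift and the awl (either may be in either hole).
- awl: Awl in the tool block's other hole, not needed: dark wooden mushroom-shaped handle 38 mm wide and 48 mm tall on a thin 6 mm shank; origin on its axis, about 90 mm below the handle's underside.
- grease_pot: Loose low wide open metal pot, all but used up (no visible grease), 84 mm across and 45 mm high, wall 3 mm, inner floor about 5 mm above the table; origin at the centre of its underside, 300 g.
- master_cyl: Tall slim brake master cylinder, fixed upright on a 100 x 80 x 12 mm base plate: grey metal tube 44 mm across, mouth 110 mm above the table, bore 29 mm; two black hose stubs low on its +x side. Origin at the centre of the base plate's underside.
- master_mouth (a point): Centre of the tall slim cylinder's mouth, on the bore axis, level with the rim, 110 mm above the table; z up.
- master_piston (a joint): Travel (m) of the tall slim cylinder's piston, a flat-topped 27 mm disc in the bore: 0 at rest, its top flush with the rim; grows as it is pressed straight down; bottoms at 0.022. Spring: about 5 N to start moving, 9 N at 0.012, 12.5 N at the bottom; it springs back when released.
- slave_cyl: Short wide slave cylinder, not needed: fixed on a 100 x 90 mm base plate, 66 mm across, 65 mm high; origin at the centre of the plate's underside.
- slave_piston (a joint): Travel (m) of the short wide cylinder's spring-loaded 45 mm piston, 0 at rest; must stay at rest.
- oil_filter: Loose grey oil filter can, 76 mm across, 85 mm high; origin under its centre; leave alone.
- bearing: Loose steel bearing ring, 52 mm across, 15 mm high, flat on the table; leave alone.
- relay: Loose black relay, 28 x 28 x 26 mm; leave alone.
- bulb_socket: Loose bulb in its grey socket, 34 mm across, 43 mm high; leave alone.
- mug: Loose white mug, 80 mm across, 95 mm high; leave alone.
- ecu: Loose flat metal control unit, 90 x 120 x 28 mm; leave alone.
Not all that is in view belongs to the job. What is meant by the drift is not blue, and is the larger of those in its own colour.

How it is judged:
By the outcome, as a careful person would: the job done as asked, in the order asked, and still so for the second after the job is handed in, while the arm keeps its last pose, push and grip.
It also fails if it takes over 45 s, if anything falls off the work surface, if the arm or the gripper's body presses on something with over 40 N, if the wrist force passes 120 N, or if a joint passes its speed limit or range.

## Working session

There is one attempt and no reset: what is moved stays moved. The work goes in short steps, each a Python script; the robot and the scene stay as the last script left them, time stands still between calls to the robot, and variables do not carry over. Pictures are saved under pics/ and viewed, about 8 in all and at most 12, crops included, and the job is handed in when it is done.

```bash
mkdir -p pics; ls; cat > h.py <<'E'
import numpy as np, cv2
from rig import robot
def cam(n):
    c=robot.camera_info(n); R=cv2.Rodrigues(np.array(c["rvec"],float))[0]
    return c,R,np.array(c["tvec"],float).ravel()
def ray(n,u,v,z,C=None):
    c,R,t=C or cam(n)
    d=R.T@np.array([(u-c["cx"])/c["fx"],(v-c["cy"])/c["fy"],1]); o=-R.T@t
    return o+d*(z-o[2])/d[2]
def proj(n,p,C=None):
    c,R,t=C or cam(n); q=R@np.array(p)+t
    return np.array([c["fx"]*q[0]/q[2]+c["cx"],c["fy"]*q[1]/q[2]+c["cy"]])
def snap(n,f,crop=None,k=1):
    im=robot.grab_frame(n)[:,:,::-1]
    if crop: x0,y0,x1,y1=crop; im=im[y0:y1,x0:x1]
    cv2.imwrite("pics/"+f,cv2.resize(im,None,fx=k,fy=k,interpolation=cv2.INTER_CUBIC))
E
python3 - <<'E'
from h import *
snap("top","top1.png");snap("scene","sc1.png")
for n in("top","scene"):
    c,R,t=cam(n);print(n,c,-R.T@t)
print(robot.get_state())
E
```

```text
pics
top {'fx': 613.8106465418807, 'fy': 613.8106465418807, 'cx': 309.37788470347624, 'cy': 237.1712103616942, 'rvec': array([ 2.04185464, -2.19451243,  0.22706608]), 'tvec': array([0.05995573, 0.56682601, 1.12185115])} [0.3328897  0.04026293 1.21284779]
scene {'fx': 619.0832343291141, 'fy': 619.0832343291141, 'cx': 329.0571293972832, 'cy': 237.3117469793177, 'rvec': array([ 0.91458293,  2.39353422, -1.15132098]), 'tvec': array([ 0.38997035, -0.16986793,  1.5801951 ])} [1.20680019 0.72225238 0.83662019]
{'time': 0.1, 'qpos': array([-1.25547561,  0.41792401, -0.01034629,  1.61409847,  0.00470222,
        1.11069915, -0.05298316]), 'joint_vel': array([-2.66857207e-04, -1.81245322e-04,  2.06634904e-03,  2.00041058e-04,
        1.67067164e-04,  3.81566168e-04, -7.51808229e-06]), 'effort': array([ 2.86200433e-03, -8.52593064e+01,  6.41069524e-01, -4.26692498e+01,
       -4.87990596e-02,  1.63997943e-02, -1.05966555e-05]), 'ee_pos': array([0.21817818, 0.58531786, 0.19978809]), 'tool_rot': array([[-9.37034901e-01,  3.49235582e-01, -3.19195128e-04],
       [ 3.49235721e-01,  9.37034307e-01, -1.05768645e-03],
       [-7.02849572e-05, -1.10256346e-03, -9.99999390e-01]]), 'force': array([-0.21071724,  0.74466746,  0.23137659]), 'moment': array([-0.03416716,  0.01262552,  0.02007499]), 'opening': 0.09408104524213673}
```

View pics/top1.png

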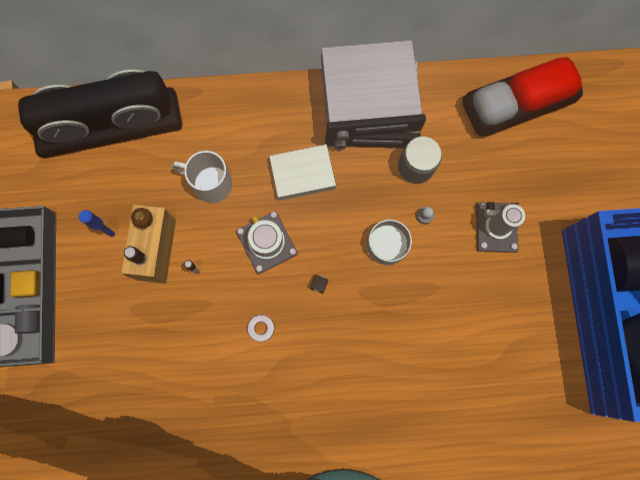

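View pics/sc1.png

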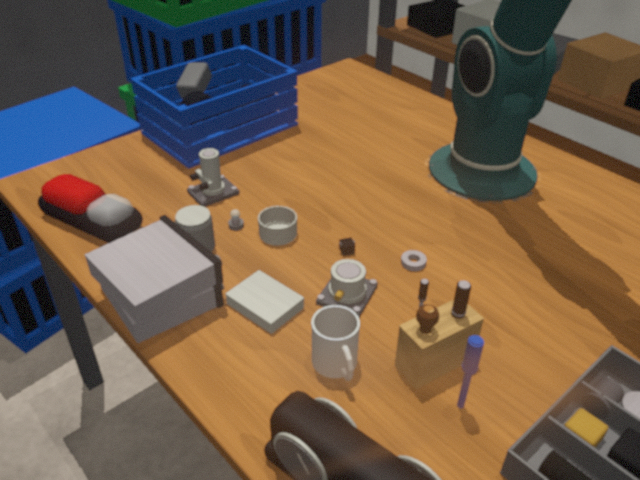

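The top view shows the drift in the block's near hole, with its handle top at about (130,253). The awl is at (143,216). A small black decoy stands at (190,266) and a blue one at (95,222). The pot is at (390,242), the tall cylinder's mouth at (514,215), and the slave cylinder at (266,238). Next I'll look at enlarged crops.

```bash
python3 - <<'E'
from h import *
im=cv2.imread("pics/top1.png")
a=cv2.resize(im[195:295,105:205],(400,400),interpolation=cv2.INTER_CUBIC)
b=cv2.resize(im[185:285,460:560],(400,400),interpolation=cv2.INTER_CUBIC)
cv2.imwrite("pics/crop1.png",np.hstack([a,b]))
C=cam("top")
for n,u,v,z in [("drift",130.5,253.5,.165),("awl",143,216,.148),("decoy",189,265,.08),("pot",390,242,.045),("mouth",514,215,.11),("slave",266,236,.065),("mug",206,170,.095),("filter",423,157,.085),("bulb",427,212,.043)]:
    print(n,ray("top",u,v,z,C).round(4))
E
```

```text
drift [0.541 0.332 0.165]
awl [0.6108 0.3136 0.148 ]
decoy [0.5283 0.2472 0.08  ]
pot [ 0.5515 -0.1366  0.045 ]
mouth [ 0.5736 -0.3607  0.11  ]
slave [0.5764 0.1016 0.065 ]
mug [0.7061 0.2063 0.095 ]
filter [ 0.7058 -0.2105  0.085 ]
bulb [ 0.6065 -0.2153  0.043 ]
```

View pics/crop1.png

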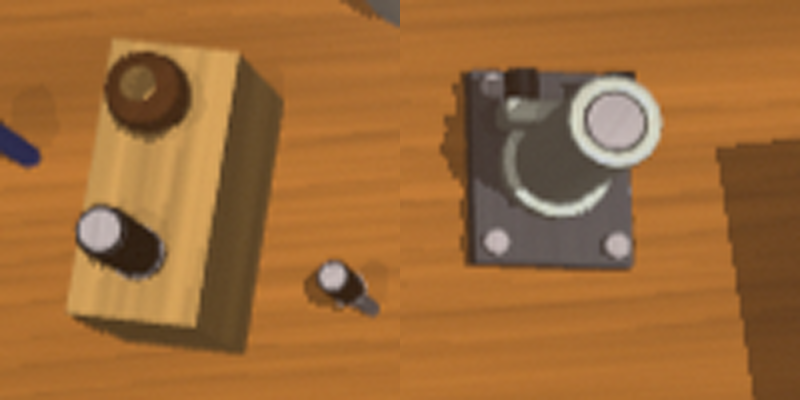

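```bash
cat >> h.py <<'E'
def rot(a): # tool y at angle a in the world plane, pointing down
    y=np.array([np.cos(a),np.sin(a),0]);z=np.array([0,0,-1.]);return np.column_stack([np.cross(y,z),y,z])
E
python3 - <<'E'
from h import *
C=cam("top")
d=ray("top",130,252.5,.165,C);a=ray("top",142,218,.14,C);m=ray("top",514,215.5,.11,C)
e=[ray("top",105+u/4,195+v/4,.1,C) for u,v in((112,40),(240,52),(68,315),(196,327))]
mid=sum(e)/4;ax=(e[0]+e[1]-e[2]-e[3]);ax/=np.linalg.norm(ax)
print(d,a,m,"block",mid,ax,mid-.035*ax)
ang=np.arctan2(ax[0],-ax[1]);ang=np.arctan2(ax[0],-ax[1]) if ax[0]*0-ax[1]>9 else np.arctan2(ax[0],-ax[1])
# perpendicular to block axis, +y side
p=np.array([-ax[1],ax[0]]);ang=np.arctan2(p[1],p[0]);print("ang",ang)
p0=robot.get_state()["ee_pos"]
robot.move_linear([p0[0],p0[1],.3],velocity=.2)
robot.move_ptp([d[0],d[1],.30],rot(ang))
robot.gripper_to(.06)
s=robot.get_state();print(s["time"],s["ee_pos"],s["qpos"])
W=cam("wrist");snap("wrist","w1.png")
print(proj("wrist",d,W),W[0])
np.save("W1.npy",np.array([d,np.r_[ang,0,0]]))
import pickle;pickle.dump(W,open("W1.pkl","wb"))
E
```

```text
[0.54287203 0.332856   0.165     ] [0.60931517 0.31752528 0.14      ] [ 0.57264781 -0.36058308  0.11      ] block [0.57669576 0.32574687 0.1       ] [ 0.98483406 -0.17349891  0.        ] [0.54222657 0.33181933 0.1       ]
ang 1.3964149740297498
2.975 [0.54286868 0.3328697  0.30000532] [-0.71181955  0.37124354  0.15487154  1.45969076 -0.05788948  1.31510497
  0.84372149]
[319.0930441  221.69616129] {'fx': 355.2480167757942, 'fy': 355.2480167757942, 'cx': 317.99112041944437, 'cy': 233.25339016109433, 'rvec': array([-2.2457539 , -1.8843543 , -0.24593042]), 'tvec': array([-0.42098955, -0.51395483,  0.36575323])}
```

View pics/w1.png

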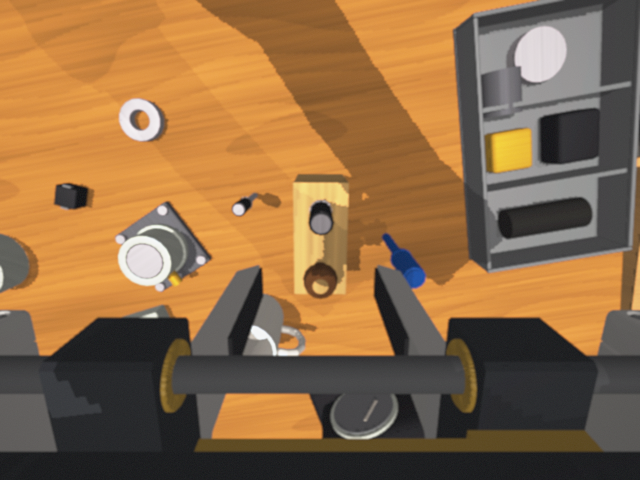

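The wrist view shows the drift's handle top at about (320,222), against a prediction of (319,222). The jaws straddle the block, clear of the awl and the blue tool. I'll grip now.

```bash
python3 - <<'E'
from h import *
d,_=np.load("W1.npy")
print(robot.move_linear([d[0],d[1],.135],velocity=.15,threshold=8))
print(robot.get_state()["ee_pos"])
robot.gripper_to(0.0)
s=robot.get_state();print(s["time"],s["ee_pos"],s["opening"],s["force"],s["moment"])
snap("scene","g1.png",(360,180,520,400),2.5)
snap("top","g1t.png",(85,195,205,295),4)
E
```

```text
False
[0.54327707 0.33312485 0.13590925]
4.9333 [0.54290761 0.33297945 0.13509277] 0.023274065097869723 [0.92687332 0.74036011 0.67213414] [ 0.18791032 -0.05662732  0.00385854]
```

```bash
python3 - <<'E'
from h import *
d,a=np.load("W1.npy")
print(robot.move_linear([d[0],d[1],.265],velocity=.15,threshold=12))
s=robot.get_state();print(s["time"],s["ee_pos"],s["opening"],s["force"],s["moment"])
robot.move_linear([.5515,-.1366,.265],velocity=.3)
s=robot.get_state();print(s["time"],s["ee_pos"],s["opening"],s["qpos"])
# drift expected: top z .295, lower end z .14
for n,f in(("top",),("scene",)) if 0 else (("top",0),("scene",0)):
    print(n,[proj(n,[*s["ee_pos"][:2],z]).round(1) for z in(.295,.14,.045)])
A=robot.grab_frame("scene")[:,:,::-1];B=robot.grab_frame("top")[:,:,::-1]
a=cv2.resize(A[90:290,190:340],(450,600),interpolation=cv2.INTER_CUBIC);b=cv2.resize(B[160:360,320:436],(348,600),interpolation=cv2.INTER_CUBIC)
cv2.imwrite("pics/p1.png",np.hstack([a,b]))
E
```

```text
False
6.05 [0.54247448 0.33257273 0.26393991] 0.023443617333247055 [ 0.66110572  0.11805684 -1.7772441 ] [ 0.01188682 -0.00734988  0.03767569]
7.7667 [ 0.55154176 -0.13541274  0.26492439] 0.02318165080657424 [-0.13222702  0.27175907  0.39066302  1.69184475 -0.11035345  1.1998349
  1.68350795]
top [array([410.7, 210.6]), array([396.4, 231.7]), array([389.4, 242. ])]
scene [array([274.8, 110.7]), array([277.5, 179.4]), array([278.9, 216.6])]
```

View pics/p1.png

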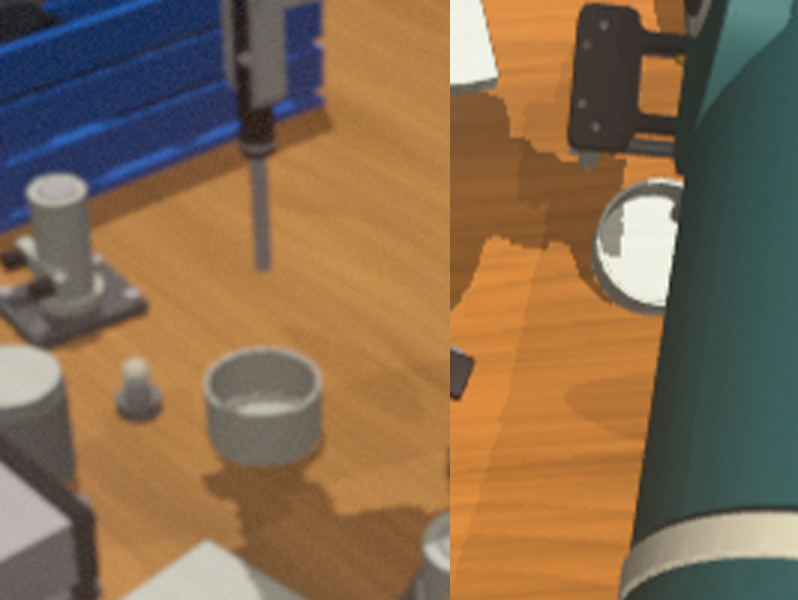

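The drift's lower end is seen at scene (277.3,180.3), against a prediction of (277.5,179.4), so it hangs upright over the pot. I'll dip now and check the mouth position with the scene camera.

```bash
python3 - <<'E'
from h import *
m1=ray("top",514,215.5,.11);m2=ray("scene",209.3,152.3,.11);print(m1,m2)
x,y=.5515,-.1366
print(robot.move_linear([x,y,.135],velocity=.13,threshold=10))
robot.pause(.3)
s=robot.get_state();print(s["time"],s["ee_pos"],s["opening"],s["force"])
snap("scene","dip.png",(190,90,340,290),3)
robot.move_linear([x,y,.275],velocity=.15)
m=(m1+m2)/2
robot.move_linear([m[0],m[1],.275],velocity=.2)
robot.pause(.3)
s=robot.get_state();print(s["time"],s["ee_pos"],s["opening"],s["force"])
W=cam("wrist");print(proj("scene",[*s["ee_pos"][:2],s["ee_pos"][2]-.125]),proj("wrist",[m[0],m[1],.11],W))
A=robot.grab_frame("scene")[:,:,::-1];B=robot.grab_frame("wrist")[:,:,::-1]
a=cv2.resize(A[60:210,160:260],(400,600),interpolation=cv2.INTER_CUBIC)
cv2.imwrite("pics/m1.png",np.hstack([a,cv2.resize(B[120:420,220:420],(400,600))]))
E
```

```text
[ 0.57264781 -0.36058308  0.11      ] [ 0.57022149 -0.36228054  0.11      ]
False
9.3167 [ 0.55166943 -0.13660191  0.13530965] 0.02335755472139826 [-0.12785302  0.09356754 -1.25013376]
12.025 [ 0.57161337 -0.36096961  0.27514889] 0.023581050358761107 [ 0.00576795 -0.80618081 -1.42714913]
[207.2936074  137.13171402] [318.50773205 214.81870782]
```

View pics/m1.png

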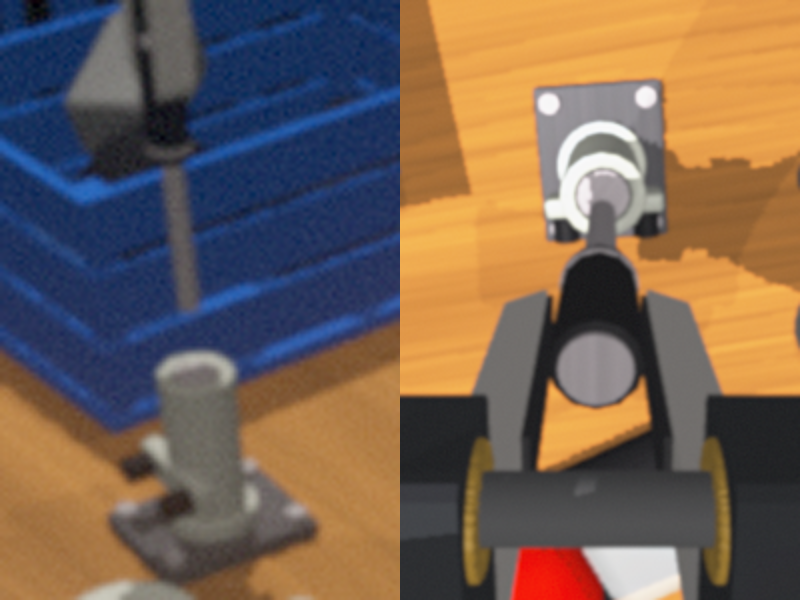

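View pics/dip.png

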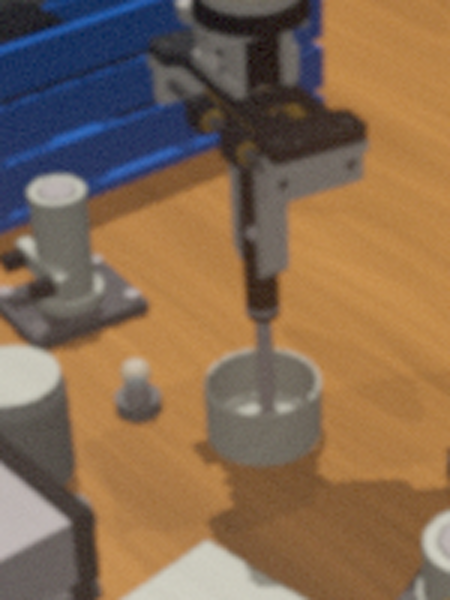

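The dip picture shows the drift's end deep inside the upright pot. In the mouth picture the lower end is at scene (207.2,137.5), matching the prediction (207.3,137.1). The wrist camera puts the mouth at (321,216.5), 2 mm or less off. I'll make that small correction and press.

```bash
python3 - <<'E'
from h import *
m3=ray("wrist",321,216.5,.11);h=ray("wrist",318.5,304,.305);print(m3,h)
m=(np.array([.57264781,-.36058308])+[.57022149,-.36228054]+m3[:2])/3;print(m)
robot.move_linear([*m,.241],velocity=.06); robot.pause(.3)
f0=robot.get_state()["force"][2];print("f0",f0)
r=robot.move_linear([*m,.231],velocity=.01,threshold=3)
s=robot.get_state();print(r,s["time"],s["ee_pos"],s["force"][2]-f0)
for z in(.229,.223):
    robot.move_linear([*m,z],velocity=.01); robot.pause(.4)
    s=robot.get_state();print(s["time"],s["ee_pos"],s["force"]-[0,0,f0],s["moment"],s["opening"])
print(proj("scene",[*s["ee_pos"][:2],.098]),proj("scene",[*s["ee_pos"][:2],s["ee_pos"][2]-.06]))
snap("scene","press.png",(160,60,260,210),4)
E
```

```text
[ 0.57344657 -0.35950104  0.11      ] [ 0.5735131  -0.36221408  0.305     ]
[ 0.57210529 -0.36078822]
f0 -2.6734980070858634
True 13.8167 [ 0.57200061 -0.36070221  0.2341161 ] 5.9633022843363985
14.85 [ 0.57209758 -0.3608079   0.22904327] [0.1427296  0.2166592  8.41756715] [0.03510312 0.00558605 0.02168963] 0.02362637404723489
16.0 [ 0.57220933 -0.36086541  0.22325989] [ 0.35439393  0.24422094 10.07304593] [ 0.11716387 -0.01415192 -0.03317465] 0.02309669454788691
[209.44546549 157.38625792] [206.48661446 132.01903936]
```

View pics/press.png

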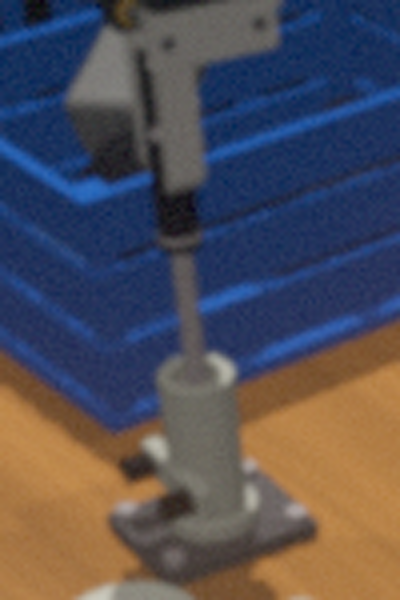

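```bash
python3 - <<'E'
from h import *
s=robot.get_state();p=s["ee_pos"];print("handle end pred",proj("scene",[p[0],p[1],p[2]-.035]),"per mm",proj("scene",[p[0],p[1],p[2]-.034]))
robot.move_linear([.57210529,-.36078822,.2228],velocity=.01)
F=[]
for i in range(10): robot.pause(.1); s=robot.get_state(); F.append([s["force"][2],s["ee_pos"][2]])
print(np.mean(F,0),np.std(F,0),s["time"],s["tool_rot"][:,2],s["opening"])
C=robot.grab_frame("top")[:,:,::-1];cv2.imwrite("pics/end.png",C)
E
```

```text
handle end pred [205.31982181 121.92503013] per mm [205.27207465 121.51563665]
[6.87319261 0.2230546 ] [6.28306198e-01 1.69532812e-05] 17.3 [-7.19892239e-04  4.17339168e-04 -9.99999654e-01] 0.02359755468625645
```

View pics/end.png

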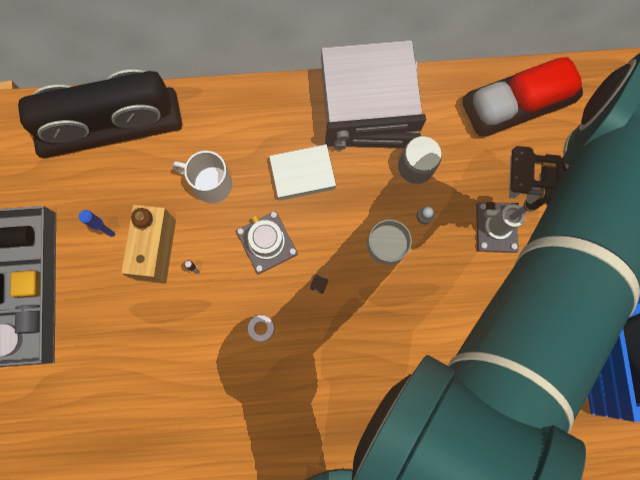

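```bash
python3 - <<'E'
from h import *
print(proj("scene",[.5716,-.36097,.27515-.035]),proj("scene",[.5722,-.36087,.22326-.035]))
a=cv2.imread("pics/m1.png")[110:200,110:230];b=cv2.imread("pics/press.png")[200:290,130:250]
cv2.imwrite("pics/cmp.png",cv2.resize(np.hstack([a,b]),None,fx=3,fy=3))
E
```

```text
[202.98358958 100.05876143] [205.30911833 121.9011461 ]
```

View pics/cmp.png

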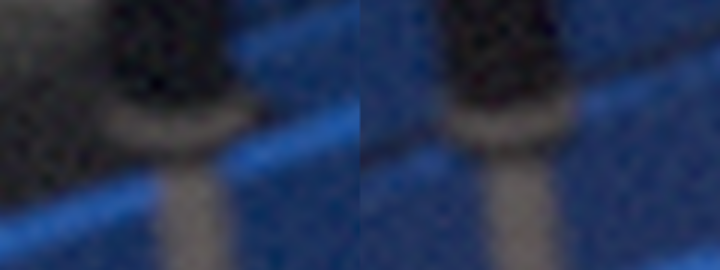

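The handle end moved 22.3 px between the two pictures, against 21.8 px predicted, so the drift has not slipped in the grip. Handing in.

```bash
python3 -c "
from h import *
s=robot.get_state();print(s['time'],s['ee_pos'],s['force'],s['opening']);robot.sign_off()"
```

```text
17.35 [ 0.57221843 -0.36085571  0.22306126] [-0.22564724  0.71550319  6.34326442] 0.023499054956817065
the job is handed in; nothing more can be done
```

The job is done and handed in at 17.35 s. I drew the drift from the tool block and dipped its lower end to about 10 mm above the table in the upright grease pot. I then pressed the tall cylinder's piston with it upright, and the arm is still gripping the drift and holding the piston there.

**Travel:** the TCP height of 0.2231 m gives about 11.9 mm, clear of the 22 mm bottom. This is worked out from the arm and the grip point, not read from the piston itself.

**Force:** the piston touched at the expected height. The mean push over the hold was about 8.4 to 9.5 N depending on which zero I take, because the zero reading varied by about 1 N. The spring should give 9 N at 12 mm.

**Grip:** comparing pictures before and after pressing shows no measurable slip of the drift. The finger opening stayed at about 23.5 mm.

**Other things:** the last top view shows the pot, slave cylinder, awl and loose items where they were, with the pot upright. The three camera fixes of the cylinder mouth differed by up to about 3 mm; I used their mean, well within the 8.5 mm clearance in the bore.

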